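# Gauge the gap of a sprung inlay press

### The job

Take the taper gauge (the flat wedge-shaped steel blade with the square wooden handle) out of the tool stand and slide it, tip down, between the two sprung steel plates of the inlay press until it drags snugly: both plates press on it and give a little, but it is not forced in and its handle stays well clear of the plates. Finish while still holding the gauge upright at that depth, without letting go, and leave the other two tools and the two little vases where they are.

Things in the scene. Friction and masses are not known exactly. Their poses are not given: they have to be found in the camera images.
- gauge: Loose taper gauge, 120 g: square light-wood handle 30 (x) x 24 (y) x 50 high; under it a steel wedge blade 22 wide (x), 90 long, its thickness (y) growing evenly from 2 at the tip to 13 at the handle. Origin: centre of the handle's underside; z up, blade along -z. Starts upright in any of the stand's slots, handle underside on the board. Only this tool has a square handle.
- gauge_tip (a point): The lower end of the gauge's blade, on its centre line, 90 mm below the origin of gauge.
- stand: Fixed open wooden tool stand: a board 70 (x) x 200 (y), top 100 mm above the table, on a leg at each end. Three through slots 16 (x) x 27 (y) lie on its y axis at -60, 0 and +60 mm. Origin: on the table under the centre. The gauge's y axis starts along the stand's x axis.
- press: Fixed inlay press: two low steel rails 170 long along its y axis, 76 apart in x, open to the table between them; near each end a dark wooden jaw block 100 high, with a brass knob behind, 75 mm from the centre at most. Between the blocks stand the two sprung plates. Origin: on the table at the middle; y runs across the plates, from plate_right to plate_left.
- plate_right: Upright steel plate 50 wide (x), 8 thick, on the -y side of the press's gap. Origin: middle of the top edge of its working face (looks to the press's +y), 92 mm above the table. Gives way to -y on springs: 3 N per mm, up to 6 mm, no force at rest. Above that edge a lip flares outwards at 45 degrees to 100 mm above the table, so the mouth is 17 mm wider than the gap.
- plate_left: Mirror image of plate_right on the +y side, gives way to +y. The gap at rest is 4 to 6.5 mm, different each time. Friction on the blade is about 0.5 to 0.7. Sinking slowly against some 5 N of drag the gauge is snug (each plate has given about 1.3 mm); under 1 N on a plate it is loose, over 3 mm of give of either plate it is forced.
- scriber: Another tool in the stand, to be left alone: round brass collar 30 across, round dark handle 20 across, 48 high in all above the stand. Origin: underside of the collar.
- awl: Another tool in the stand, to be left alone: round brass collar 30 across, bulb handle 34 across, 45 high above the stand. Origin: underside of the collar.
- vase_near: Bystander: little dark turned vase, 42 across, 58 high, origin under its centre.
- vase_far: Bystander: like vase_near, farther from the robot.
Things that resemble listed ones, but are neither listed nor needed, are in the scene too. What is shaped like the gauge but red or turquoise is not meant.

How it is judged:
By the outcome, as a careful person would: the job done as asked, in the order asked, and still so for the second after the job is handed in, while the arm keeps its last pose, push and grip.
It also fails if it takes over 45 s, if anything falls off the work surface, if the arm or the gripper's body presses on something with over 40 N, if the wrist force passes 120 N, or if a joint passes its speed limit or range.

### The arm

A 6-joint arm with a two-finger parallel gripper is mounted at the origin on the work surface. World frame = base frame: x ahead of the robot, y to its left, z up, the work surface at z = 0. Lengths are in m, angles in rad, forces in N, time in s.
With the tool pointing down it reaches from about 0.425 to 0.95 m from the base axis. Payload 3.5 kg.
Tool frame: the origin (TCP) lies at the very end of the fingers, on their centre line; the grasp point (between the pads) lies 19 mm behind it; z points along the fingers, y is the line along which they close (so a half turn about z gives the same grasp; the last joint's range is limited). The gripper opens to 85 mm and grips with 20 to 120 N. Pads are 22 mm wide; open, the fingers measure 114 mm over their backs; the gripper's body (76 mm by 85 mm) begins 54 mm behind the grasp point. The pads swing forward as they close: fully open they stand 13 mm farther back than shut.
Start: joints at [-1.299, 0.286, 1.577, -0, 1.279, -0.15], TCP at [0.276, -0.616, 0.196] pointing down, gripper open.
Joint ranges: [-2.77, 2.77], [-0.9, 2.22], [0.21, 2.48], [-1.53, 4.67], [0.24, 2.81], [-2.84, 2.84]. Speed limits (rad/s): [2.79, 2.79, 3.14, 3.14, 3.14, 3.14].

### API

Orientations are given as a unit quaternion [x, y, z, w].
In Python, from plant import get_state, read_camera, sign_off, recognise gives the robot as it stands.
- The arm moves only by the tool arm_command, never from a script. Its argument "steps" is a list of rows, each an object with "translation": the shift along the tool's x, y, z scaled (see below), a list of three; "twist": the turn, a rotation vector about the tool's x, y, z scaled (see below), a list of three; "fingers": the opening, from -1 (shut) to 1 (fully open). In form: [{"translation": [x, y, z], "twist": [rx, ry, rz], "fingers": fingers}, ...]. A call has 1 to 5 rows; each row is the pose to reach, as a shift and turn from the pose commanded when the call began, along the tool's axes at that moment; what a row does not reach only later rows make up. The controller multiplies each number of a shift by 75 cm and each number of a turn by 60 degrees. A row lasts 1/8 s, in which the tool goes at most 62.5 mm and 10.7 degrees, less where a joint would pass 70% of its speed; a pose out of reach is approached as far as the arm can. A call with a number of a shift or a turn outside -1 to 1 is refused whole. A call with a gripper value outside its range is refused whole. The fingers move at their own pace and stop on an object; "grip_force" is the grip in N (left out, the last holds). Time passes only in rows, so rows that repeat a pose let the fingers close. It gives the time, the measured TCP pose, the force, the opening and the grip force at its end, in the units of the state.
- get_state(): the state, without advancing time (a new reading comes with each control period).
- read_camera(name): name is "scene" or "top" or "wrist"; returns a dict with "pixels" (400x640x3 uint8, red, green, blue), "K" (3x3 intrinsics, pixels), "R" (3x3) and "t" (3): a world point X has camera coordinates R X + t; the wrist camera has in their place "T_tool_cam" (4x4, takes a point from camera to tool coordinates, whose origin is the TCP and whose axes are the flange's). Camera axes: x right, y down, z forward; pixel columns grow to the right and rows downward; lengths in m; the calibration is good to about 2 mm. A picture is of the moment at which its call begins: read the wrist's pose just before it. There is no depth.
- sign_off(): hands the job in; it is judged then, once.
Trained networks look in a picture, given as the dict that the camera call returned (one of the last four; its "shot" number tells which), for a name from the list of things; names that differ only in an ending like _2 or _b are one class to them, and where a whole thing is asked for, a point or a joint stands for the part that bears it (a point fixed in the world has none). Each returns a list of dicts, best first, with "conf" (0 to 1); they miss things now and then, are a little off and sometimes report something else, mostly with a low value. They report only what shows in the picture. A call takes as long as a camera call. They do not tell look-alikes from the thing itself.
- recognise(picture, query): "point" ([row, column] in pixels, amid what is visible of it).
The state is a dict: "time": time; "qpos": joint angles; "dq": joint speeds; "joint_efforts": joint torques, N m; "eef_pos": TCP position; "tcp_rot": TCP orientation; "contact_force": force on the tool from outside, world axes, zero at the start; "wrist_torque": the same for the moment, N m; "opening": opening from 0.0 (shut) to 1.0 (fully open); "finger_force": force on a finger pad.
Only numpy, scipy, OpenCV 4.12 (cv2) and the standard library are available. Lean on these libraries where they do the work, as an engineer would, in place of code of your own. Each camera call takes 0.05 s, during which the arm holds its last target. There are 200 camera calls.

## Working session

There is one attempt and no reset: what is moved stays moved. The work goes in short steps, Python scripts to look and compute and a tool call to move; the robot and the scene stay as the last step left them, time stands still between calls to the robot, and variables do not carry over. Pictures are saved under pics/ and viewed, at most 12 in all, crops included, and the job is handed in when it is done.

Besides the shell and the picture viewer there is one more tool, called after "Request:" by a JSON object that holds its "api" and its "payload", one argument or row to a line. arm_command: Moves the arm, as the interface text tells. Shifts and turns lie within -1 to 1; 1 stands for 75 cm of shift or 60 degrees of turn. Its arguments: {"type":"object","properties":{"steps":{"type":"array"},"grip_force":{"type":"number"}},"required":["steps"]}

```bash
mkdir -p pics; ls; cat > h.py <<'E'
import numpy as np, cv2
from plant import get_state, read_camera, sign_off, recognise
from scipy.spatial.transform import Rotation as Rn
def save(p,n): cv2.imwrite('pics/'+n,p['pixels'][...,::-1])
def ray(p,r,c):
    d=np.linalg.inv(p['K'])@[c,r,1.]; R=np.array(p['R']);t=np.array(p['t'])
    return -R.T@t, R.T@d
def atz(p,r,c,z):
    o,d=ray(p,r,c); return o+d*(z-o[2])/d[2]
def proj(p,X):
    q=np.array(p['K'])@(np.array(p['R'])@X+np.array(p['t'])); return q[:2]/q[2]
def tri(ps,rcs):
    A=np.zeros((3,3));b=np.zeros(3)
    for p,(r,c) in zip(ps,rcs):
        o,d=ray(p,r,c);d=d/np.linalg.norm(d);M=np.eye(3)-np.outer(d,d);A+=M;b+=M@o
    return np.linalg.solve(A,b)
E
python3 - <<'E'
from h import *
s=get_state();print({k:np.round(v,3).tolist() for k,v in s.items()})
im=[]
for n in ['scene','top']:
    p=read_camera(n);save(p,n+'0.png')
    print(n,'pos',ray(p,200,320)[0].round(3))
    for q in ['gauge','stand','press','plate_right','plate_left','scriber','awl','vase_near','vase_far']:
        print(q,[(np.round(d['point']).tolist(),round(d['conf'],2),atz(p,*d['point'],.1).round(3).tolist()[:2]) for d in recognise(p,q)[:4]])
E
```

```text
pics
{'time': 0.0, 'qpos': [-1.299, 0.287, 1.578, 0.0, 1.279, -0.15], 'dq': [0.001, 0.001, -0.001, 0.001, -0.0, -0.001], 'joint_efforts': [0.0, -40.598, -29.262, -0.0, 0.006, -0.0], 'eef_pos': [0.276, -0.615, 0.194], 'tcp_rot': [0.978, 0.209, -0.0, -0.001], 'contact_force': [-0.461, 0.666, -0.95], 'wrist_torque': [0.006, -0.042, 0.008], 'finger_force': 0.0, 'opening': 0.998}
scene pos [1.245 0.106 0.813]
gauge [([224.0, 233.0], 0.87, [0.56, -0.215]), ([158.0, 217.0], 0.8, [0.332, -0.336]), ([206.0, 197.0], 0.79, [0.518, -0.317])]
stand [([237.0, 237.0], 0.94, [0.595, -0.194])]
press [([264.0, 388.0], 0.71, [0.609, 0.131]), ([225.0, 232.0], 0.52, [0.563, -0.217])]
plate_right [([258.0, 402.0], 0.55, [0.587, 0.159])]
plate_left [([259.0, 408.0], 0.54, [0.588, 0.171])]
scriber [([226.0, 255.0], 0.62, [0.555, -0.166]), ([214.0, 342.0], 0.43, [0.477, 0.017])]
awl [([214.0, 204.0], 0.56, [0.541, -0.29])]
vase_near [([214.0, 345.0], 0.64, [0.479, 0.022])]
vase_far [([309.0, 321.0], 0.72, [0.744, 0.018])]
top pos [ 0.258 -0.053  1.136]
gauge [([159.0, 383.0], 0.77, [0.575, -0.217]), ([227.0, 431.0], 0.65, [0.407, -0.338]), ([304.0, 443.0], 0.61, [0.226, -0.367])]
stand []
press [([174.0, 246.0], 0.6, [0.517, 0.126])]
plate_right [([164.0, 234.0], 0.65, [0.54, 0.159]), ([226.0, 291.0], 0.16, [0.392, 0.004])]
plate_left [([166.0, 226.0], 0.61, [0.536, 0.177])]
scriber []
awl [([166.0, 409.0], 0.52, [0.561, -0.283])]
vase_near [([227.0, 290.0], 0.67, [0.39, 0.008])]
vase_far [([121.0, 299.0], 0.69, [0.666, 0.002]), ([174.0, 245.0], 0.49, [0.517, 0.129])]
```

View pics/scene0.png

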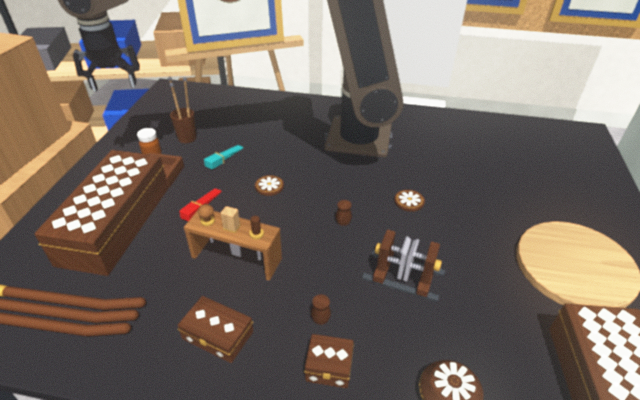

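View pics/top0.png

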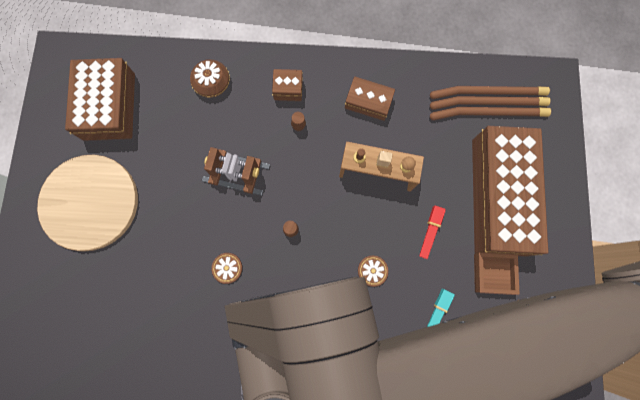

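Scene view: in the stand are the awl (col 206, row 214), the square light-wood handle (230, 218) and the scriber (256, 226). Red (200, 203) and turquoise (223, 156) look-alikes lie on the table. The press is at (408, 262), and in the top view the gauge is at (385, 159) and the press at (237, 168). The middle tool fits because it is square and light wood. I'll confirm it in a crop.

```bash
python3 - <<'E'
from h import *
s=cv2.imread('pics/scene0.png');t=cv2.imread('pics/top0.png')
f=lambda i,r,c,h,w,k:cv2.resize(i[r:r+h,c:c+w],None,fx=k,fy=k,interpolation=cv2.INTER_CUBIC)
a=np.hstack([f(s,190,175,95,120,3.3),f(s,225,360,95,120,3.3)])
b=np.hstack([f(t,130,325,80,120,3.3),f(t,130,190,80,120,3.3)])
cv2.imwrite('pics/crop0.png',np.vstack([a,b]))
E
```

```text
(no output)
```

View pics/crop0.png

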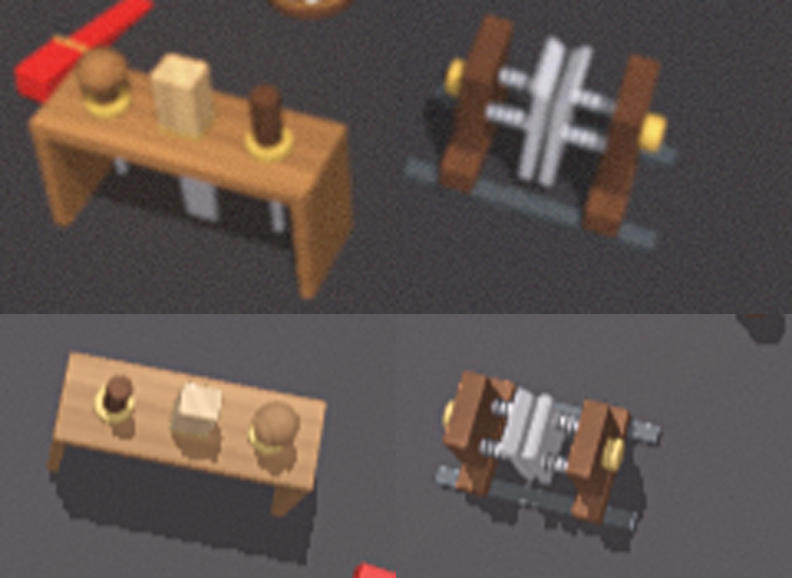

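The crop confirms it: the middle tool is the only one with a square light-wood handle over a wide wedge blade, flanked by the round bulb awl and the dark round scriber. The press shows two grey plates between brown blocks.

```bash
python3 - <<'E'
from h import *
S=read_camera('scene');T=read_camera('top')
ct=lambda x,y,c0:(130+(y-313.5)/3.3-.35, c0+x/3.3-.35)
cs=lambda x,y,c0,r0:(r0+y/3.3-.35, c0+x/3.3-.35)
bt=np.array([atz(T,*ct(x,y,325),.1)[:2] for x,y in[(70,352),(327,402),(315,490),(55,440)]])
print('board top',bt.round(3),bt.mean(0),'sides',np.linalg.norm(bt-np.roll(bt,-1,0),axis=1).round(3))
d=bt[0]+bt[3]-bt[1]-bt[2];print('stand y yaw',np.degrees(np.arctan2(d[1],d[0])))
# handle top z .15: top & scene crops
print('handle T',atz(T,*ct(200,404,325),.15),'S',atz(S,*cs(180,72,175,190),.15))
# board in scene
bs=np.array([atz(S,*cs(x,y,175,190),.1)[:2] for x,y in[(30,120),(75,66),(348,124),(300,196)]])
print('board S',bs.round(3),bs.mean(0))
d=bs[2]+bs[3]-bs[0]-bs[1];print('yaw',np.degrees(np.arctan2(d[1],d[0])))
# press block tops
for nm,q in[('L',[(463,372),(492,378),(476,455),(446,447)]),('R',[(582,402),(612,408),(600,480),(569,473)])]:
    a=np.array([atz(T,*ct(x-396,y,190),.1)[:2] for x,y in q]);print('block T',nm,a.round(3).tolist(),a.mean(0).round(4))
for nm,q in[('far/R',[(488,15),(514,22),(490,97),(462,90)]),('L',[(630,55),(660,63),(640,137),(612,130)])]:
    a=np.array([atz(S,*cs(x-396,y,360,225),.1)[:2] for x,y in q]);print('block S',nm,a.round(3).tolist(),a.mean(0).round(4))
E
```

```text
board top [[ 0.617 -0.122]
 [ 0.587 -0.321]
 [ 0.517 -0.312]
 [ 0.546 -0.113]] [ 0.56673758 -0.2168274 ] sides [0.201 0.071 0.201 0.072]
stand y yaw 81.72966461151591
handle T [ 0.56484872 -0.2149935   0.15      ] S [ 0.57282356 -0.21312108  0.15      ]
board S [[ 0.587 -0.319]
 [ 0.531 -0.31 ]
 [ 0.549 -0.111]
 [ 0.618 -0.124]] [ 0.57113788 -0.2160512 ]
yaw 82.98162481826601
block T L [[0.582, 0.224], [0.578, 0.201], [0.516, 0.207], [0.521, 0.23]] [0.5492 0.2155]
block T R [[0.563, 0.13], [0.559, 0.107], [0.502, 0.111], [0.506, 0.135]] [0.5324 0.1206]
block S far/R [[0.508, 0.122], [0.511, 0.14], [0.581, 0.129], [0.579, 0.112]] [0.5446 0.1257]
block S L [[0.526, 0.216], [0.53, 0.235], [0.596, 0.223], [0.594, 0.205]] [0.5614 0.2196]
```

```bash
cat >> h.py <<'E'
def down(yaw): # tool z down, tool y at yaw (deg)
    y=np.radians(yaw);Y=np.array([np.cos(y),np.sin(y),0]);Z=np.array([0,0,-1.]);return np.c_[np.cross(Y,Z),Y,Z]
def cmd(p,yaw,s=None):
    s=s or get_state();R=Rn.from_quat(s['tcp_rot'])
    tr=R.inv().apply(np.array(p)-s['eef_pos'])/.75
    tw=(R.inv()*Rn.from_matrix(down(yaw))).as_rotvec(degrees=True)/60
    print('translation',tr.round(4).tolist(),'twist',tw.round(4).tolist())
def st():
    s=get_state();a=Rn.from_quat(s['tcp_rot']).as_matrix()
    print('t',round(s['time'],2),'p',np.round(s['eef_pos'],4),'yaw_y',np.degrees(np.arctan2(a[1,1],a[0,1])).round(2),'z',a[:,2].round(3),'F',np.round(s['contact_force'],1),'open',round(s['opening'],3),'ff',round(s['finger_force'],1));return s
E
python3 - <<'E'
from h import *
st();cmd([.276,-.615,.36],-66);cmd([.568,-.216,.30],-8)
E
```

```text
t 1.1 p [ 0.2764 -0.6158  0.1958] yaw_y -65.83 z [ 0.  0. -1.] F [-1.6  0.3  0. ] open 0.998 ff 0.0
translation [-0.0, -0.0012, -0.219] twist [0.0, -0.0, 0.0028]
translation [0.573, -0.3272, -0.139] twist [0.0, -0.0, -0.9639]
```

Request:
{"api": "arm_command", "payload": {
  "steps": [
    {"translation": [0, 0, -0.08], "twist": [0, 0, 0], "fingers": 1},
    {"translation": [0, 0, -0.16], "twist": [0, 0, 0], "fingers": 1},
    {"translation": [0.07, -0.04, -0.2], "twist": [0, 0, -0.1], "fingers": 1},
    {"translation": [0.14, -0.08, -0.2], "twist": [0, 0, -0.25], "fingers": 1},
    {"translation": [0.21, -0.12, -0.2], "twist": [0, 0, -0.4], "fingers": 1}
  ]
}}

```text
time: 1.72
eef_pos: [0.3838, -0.4684, 0.3468]
tcp_rot: [0.912, 0.41, 0.0, 0.001]
contact_force: [0.6, 0.2, 0.4]
opening: 1.0
finger_force: 0.0
```

```bash
python3 - <<'E'
from h import *
st();cmd([.568,-.216,.30],-8)
E
```

```text
t 1.73 p [ 0.3838 -0.4684  0.3468] yaw_y -41.59 z [ 0.001 -0.002 -1.   ] F [0.6 0.2 0.4] open 1.0 ff 0.0
translation [0.4148, -0.0399, 0.0622] twist [0.0018, 0.001, -0.5598]
```

Request:
{"api": "arm_command", "payload": {
  "steps": [
    {"translation": [0.41, -0.04, 0.06], "twist": [0, 0, -0.56], "fingers": 1},
    {"translation": [0.41, -0.04, 0.06], "twist": [0, 0, -0.56], "fingers": 1},
    {"translation": [0.41, -0.04, 0.06], "twist": [0, 0, -0.56], "fingers": 1},
    {"translation": [0.41, -0.04, 0.06], "twist": [0, 0, -0.56], "fingers": 1},
    {"translation": [0.41, -0.04, 0.06], "twist": [0, 0, -0.56], "fingers": 1}
  ]
}}

```text
time: 2.35
eef_pos: [0.5666, -0.2187, 0.3007]
tcp_rot: [0.756, 0.655, 0.0, 0.0]
contact_force: [1.0, -0.5, 0.0]
opening: 0.999
finger_force: 0.0
```

```bash
python3 - <<'E'
from h import *
s=st();cmd([.568,-.216,.30],-8)
E
```

```text
t 2.35 p [ 0.5666 -0.2187  0.3007] yaw_y -8.23 z [ 0.001 -0.    -1.   ] F [ 1.  -0.5  0. ] open 0.999 ff 0.0
translation [0.0038, 0.0013, 0.001] twist [0.0007, 0.0003, -0.0038]
```

```bash
cat >> h.py <<'E'
def wcam(): 
    s=get_state();p=read_camera('wrist');T=np.eye(4);T[:3,:3]=Rn.from_quat(s['tcp_rot']).as_matrix();T[:3,3]=s['eef_pos']
    M=np.linalg.inv(T@np.array(p['T_tool_cam']));p['R']=M[:3,:3];p['t']=M[:3,3];return p
E
python3 - <<'E'
from h import *
p=wcam();save(p,'w1.png');np.savez('w1.npz',K=p['K'],R=p['R'],t=p['t'])
print(proj(p,[.568,-.216,.15]),ray(p,0,0)[0],[(d['point'],d['conf'],atz(p,*d['point'],.15)) for d in recognise(p,'gauge')])
E
```

```text
[318.30486192 176.36003419] [ 0.57555747 -0.15373926  0.47918748] [([274.6, 131.6], 0.83, array([ 0.31287507, -0.30829034,  0.15      ])), ([254.1, 257.1], 0.67, array([ 0.47776855, -0.30315709,  0.15      ]))]
```

View pics/w1.png

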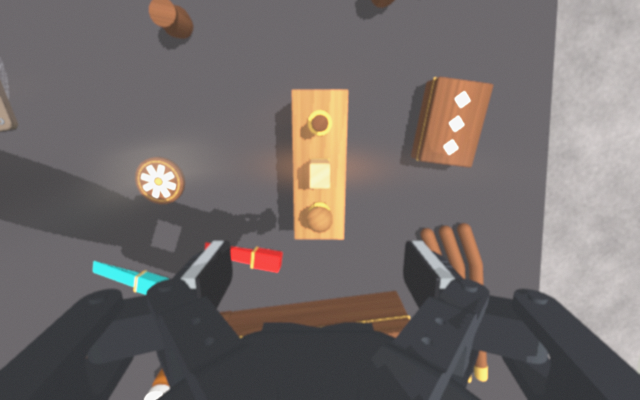

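Wrist view: the square handle is at about (col 319, row 175), between the scriber (320, 123) and the awl (319, 217). The board edges run vertically, so the yaw is aligned.

```bash
python3 - <<'E'
from h import *
z=np.load('w1.npz');p={k:z[k] for k in z};im=cv2.imread('pics/w1.png')
b=np.array([atz(p,r,c,.1)[:2] for r,c in[(90,292),(90,349),(239,344),(239,295)]]);print(b.round(4),b.mean(0))
d=b[0]+b[1]-b[2]-b[3];print('yaw',np.degrees(np.arctan2(d[1],d[0])))
hsv=cv2.cvtColor(im,cv2.COLOR_BGR2HSV)[150:200,295:345];
g=im[150:200,295:345].astype(int)
print(g[25,:,0][::2],g[:,24,0][::2])
m=(g[...,0]>115).astype(np.uint8)
n,l,sta,ce=cv2.connectedComponentsWithStats(m);print(sta,ce)
i=1+sta[1:,4].argmax();r=cv2.minAreaRect(np.argwhere(l==i)[:,::-1].astype(np.float32));print(r)
print('handle',atz(p,150+r[0][1],295+r[0][0],.15)); f=p['K'][0,0]/.329
print('expect px',f*.03,f*.024)
E
```

```text
[[ 0.55   -0.1127]
 [ 0.6202 -0.1229]
 [ 0.5902 -0.3205]
 [ 0.5211 -0.3105]] [ 0.57036287 -0.21664615]
yaw 81.53074106332582
[107  93  87  86  85  87  89 124 186 191 194 199 203 205 201 200 195 171
 126 126 125 132 135 133 132] [119 119 117 116 120 127 135 178 194 192 189 194 200 205 204 199 191 191
 190 145 115 114 114 116 115]
[[   0    0   29   50  603]
 [   1    0    5   17   63]
 [  10    0   40   50 1781]
 [  11    6    1    2    2]
 [   1   31    1    3    3]
 [   1   38    6   12   47]
 [  10   45    1    1    1]] [[ 8.02321725 24.28192371]
 [ 3.28571429  7.65079365]
 [31.4475014  24.6316676 ]
 [11.          6.5       ]
 [ 1.         32.        ]
 [ 3.44680851 44.74468085]
 [10.         45.        ]]
((29.5, 24.5), (49.0, 39.0), 90.0)
handle [ 0.57545602 -0.21485626  0.15      ]
expect px 26.11062467070317 20.888499736562537
```

Request:
{"api": "arm_command", "payload": {
  "steps": [
    {"translation": [0.004, 0.0033, 0.08], "twist": [0, 0, 0], "fingers": 1},
    {"translation": [0.004, 0.0033, 0.16], "twist": [0, 0, 0], "fingers": 1},
    {"translation": [0.004, 0.0033, 0.2], "twist": [0, 0, 0], "fingers": 1},
    {"translation": [0.004, 0.0033, 0.23], "twist": [0, 0, 0], "fingers": 1},
    {"translation": [0.004, 0.0033, 0.25], "twist": [0, 0, 0], "fingers": 1}
  ],
  "grip_force": 50
}}

```text
time: 3.08
eef_pos: [0.5678, -0.2183, 0.112]
tcp_rot: [0.756, 0.654, -0.0, -0.001]
contact_force: [-0.4, -0.3, 0.2]
opening: 1.001
finger_force: 0.0
```

Request:
{"api": "arm_command", "payload": {
  "steps": [
    {"translation": [0, 0, 0], "twist": [0, 0, 0], "fingers": 0},
    {"translation": [0, 0, 0], "twist": [0, 0, 0], "fingers": -0.2},
    {"translation": [0, 0, 0], "twist": [0, 0, 0], "fingers": -0.5},
    {"translation": [0, 0, 0], "twist": [0, 0, 0], "fingers": -1},
    {"translation": [0, 0, 0], "twist": [0, 0, 0], "fingers": -1}
  ]
}}

```text
time: 3.7
eef_pos: [0.57, -0.219, 0.1178]
tcp_rot: [0.756, 0.655, 0.0, 0.002]
contact_force: [-4.1, 1.1, 9.8]
opening: 0.002
finger_force: 5.3
```

```bash
python3 - <<'E'
from h import *
st();a=wcam();b=read_camera('scene');c=read_camera('top')
st()
f=lambda i,r,c,h,w,k:cv2.resize(i['pixels'][r:r+h,c:c+w,::-1],None,fx=k,fy=k,interpolation=cv2.INTER_CUBIC)
cv2.imwrite('pics/chk.png',np.vstack([np.hstack([f(b,150,150,120,140,2.8),f(c,100,320,120,140,2.8)]),cv2.resize(f(a,130,140,220,360,1),(784,260))[:,:784]]))
E
```

```text
t 3.7 p [ 0.57   -0.219   0.1178] yaw_y -8.21 z [ 0.003 -0.003 -1.   ] F [-4.1  1.1  9.8] open 0.002 ff 5.3
t 3.85 p [ 0.57   -0.2189  0.1177] yaw_y -8.21 z [ 0.003 -0.003 -1.   ] F [-4.7  1.5 10.3] open -0.002 ff 5.7
```

View pics/chk.png

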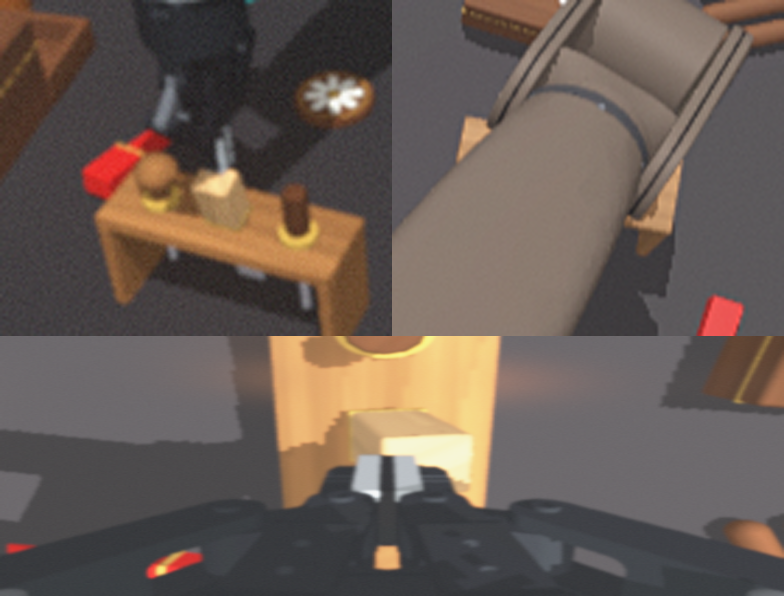

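The fingers are shut (opening 0.00) beside the handle: it shows ahead of them, tilted, with its blade still in the slot. The grasp missed, so I'm checking the tool calibration before retrying.

```bash
python3 - <<'E'
from h import *
s=st();p=wcam();P=np.array(s['eef_pos']);q=read_camera('scene')
print('TCP in wrist',proj(p,P),'in scene',proj(q,P),'grasp pt scene',proj(q,P+[0,0,.019]))
a=Rn.from_quat(s['tcp_rot']).as_matrix()
for o in (-.011,.011):
  print('pad edges wrist',proj(p,P+a[:,0]*o), 'scene',proj(q,P+a[:,0]*o))
print(np.round(p['T_tool_cam'],3),np.round(s['qpos'],3))
# handle top centre in wrist: crop (428,430)-> px
print('handle top now',atz(p,130+(428-336)*220/260,140+425*360/784,.15))
E
```

```text
t 3.85 p [ 0.57   -0.2189  0.1177] yaw_y -8.21 z [ 0.003 -0.003 -1.   ] F [-4.7  1.5 10.3] open -0.002 ff 5.7
TCP in wrist [317.8045495  223.40186328] in scene [228.88055205 221.17328534] grasp pt scene [227.80389425 214.77740776]
pad edges wrist [317.79633156 238.84686393] scene [224.3520779  219.98841895]
pad edges wrist [317.81301909 207.48391045] scene [233.43288387 222.36439405]
[[ 0.    -0.966 -0.26   0.066]
 [ 1.     0.     0.    -0.   ]
 [-0.    -0.26   0.966 -0.178]
 [ 0.     0.     0.     1.   ]] [-5.320e-01  2.180e-01  1.808e+00 -1.000e-03  1.111e+00 -3.890e-01]
handle top now [ 0.58191783 -0.1997058   0.15      ]
```

```bash
python3 - <<'E'
from h import *
a=wcam();b=read_camera('scene')
f=lambda i,r,c,h,w,k:cv2.resize(i['pixels'][r:r+h,c:c+w,::-1],None,fx=k,fy=k,interpolation=cv2.INTER_CUBIC)
cv2.imwrite('pics/chk2.png',np.hstack([f(a,150,270,100,100,4),f(b,165,185,80,80,5)]))
E
```

```text
(no output)
```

View pics/chk2.png

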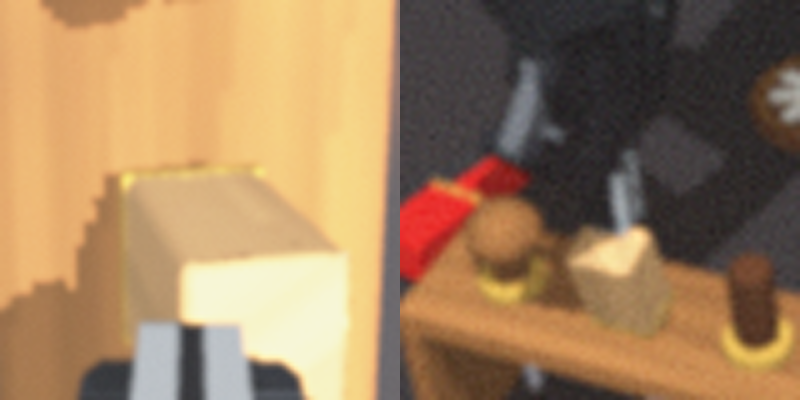

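The closed fingertips end at wrist row 230, where the stated TCP would put the pads' front edge at row 207. With the finger spacing in w1 (175 px against about 140 expected) and the upward push at z 0.118, this means the real fingertips end about 35 mm short of the reported TCP. They closed on top of the handle and tilted it. I'll lift, open and see how it settles.

Request:
{"api": "arm_command", "payload": {
  "steps": [
    {"translation": [0, 0, -0.02], "twist": [0, 0, 0], "fingers": -1},
    {"translation": [0, 0, -0.06], "twist": [0, 0, 0], "fingers": -1},
    {"translation": [0, 0, -0.12], "twist": [0, 0, 0], "fingers": 0},
    {"translation": [0, 0, -0.16], "twist": [0, 0, 0], "fingers": 1},
    {"translation": [0, 0, -0.16], "twist": [0, 0, 0], "fingers": 1}
  ]
}}

```text
time: 4.68
eef_pos: [0.5703, -0.2187, 0.2376]
tcp_rot: [0.756, 0.655, 0.001, 0.004]
contact_force: [0.3, 0.5, -0.7]
opening: 0.635
finger_force: 0.0
```

```bash
python3 - <<'E'
from h import *
st();a=wcam();b=read_camera('scene');np.savez('w2.npz',K=a['K'],R=a['R'],t=a['t']);save(a,'w2.png')
f=lambda i,r,c,h,w,k:cv2.resize(i['pixels'][r:r+h,c:c+w,::-1],None,fx=k,fy=k,interpolation=cv2.INTER_CUBIC)
cv2.imwrite('pics/chk3.png',np.hstack([f(a,120,200,150,220,2),f(b,185,185,75,90,4)]))
E
```

```text
t 4.67 p [ 0.5703 -0.2187  0.2376] yaw_y -8.22 z [ 0.007 -0.004 -1.   ] F [ 0.3  0.5 -0.7] open 0.635 ff 0.0
```

View pics/chk3.png

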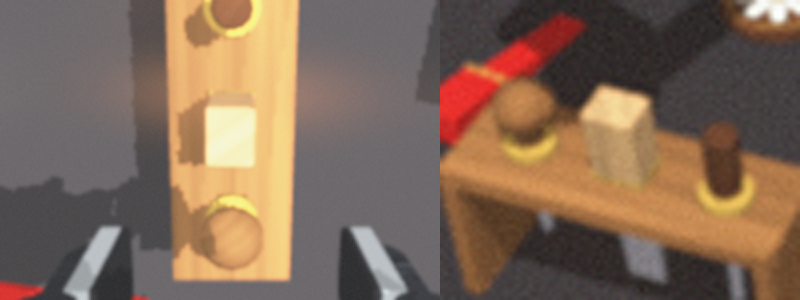

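The gauge is upright again, back on the board at wrist (315, 187), and the other tools look undisturbed. Next I work out the corrected descent.

```bash
python3 - <<'E'
from h import *
s=st();z=np.load('w2.npz');p={k:z[k] for k in z};im=cv2.imread('pics/w2.png').astype(int)
print(im[187,297:335,0]);print(im[160:210,315,0])
for c in[(187,315)]: print(atz(p,*c,.15))
# predicted corners for hypothesised pose
a=Rn.from_matrix(down(-8.3)).as_matrix()
for C in([.5695,-.2155],[.5705,-.2165]):
  print([proj(p,np.array([*C,.15])+a[:,0]*u*.015+a[:,1]*v*.012).round(1).tolist() for u,v in((1,0),(-1,0),(0,1),(0,-1))])
E
```

```text
t 4.78 p [ 0.5683 -0.2176  0.2328] yaw_y -8.23 z [-0.  0. -1.] F [-0.4 -0.2 -0.7] open 0.807 ff 0.0
[ 80  81  81  82  90 119 160 185 195 196 196 198 200 200 203 206 205 209
 211 210 211 210 209 209 208 206 206 202 196 181 156 135 128 125 127 126
 127 124]
[119 119 118 118 118 115 121 126 127 129 129 129 135 156 178 194 197 198
 198 196 194 193 196 198 202 205 208 211 211 211 209 208 207 204 199 194
 192 194 195 194 193 190 176 146 123 116 116 117 116 115]
[ 0.56910131 -0.2140923   0.15      ]
[[315.6, 172.8], [315.6, 203.5], [328.2, 188.4], [303.0, 188.4]]
[[316.8, 173.7], [316.8, 204.3], [329.4, 189.2], [304.2, 189.2]]
```

Request:
{"api": "arm_command", "payload": {
  "steps": [
    {"translation": [0.003, 0.001, 0.07], "twist": [0, 0, 0], "fingers": 1},
    {"translation": [0.003, 0.001, 0.13], "twist": [0, 0, 0], "fingers": 1},
    {"translation": [0.003, 0.001, 0.17], "twist": [0, 0, 0], "fingers": 1},
    {"translation": [0.003, 0.001, 0.195], "twist": [0, 0, 0], "fingers": 1},
    {"translation": [0.003, 0.001, 0.205], "twist": [0, 0, 0], "fingers": 1}
  ]
}}

```text
time: 5.4
eef_pos: [0.5686, -0.2151, 0.0773]
tcp_rot: [0.756, 0.654, -0.001, -0.002]
contact_force: [-0.8, 0.2, 0.5]
opening: 1.001
finger_force: 0.0
```

```bash
python3 - <<'E'
from h import *
st();a=wcam();b=read_camera('scene');st()
f=lambda i,r,c,h,w,k:cv2.resize(i['pixels'][r:r+h,c:c+w,::-1],None,fx=k,fy=k,interpolation=cv2.INTER_CUBIC)
cv2.imwrite('pics/chk4.png',np.hstack([f(a,130,200,150,220,2),f(b,175,185,75,90,4)]))
E
```

```text
t 5.4 p [ 0.5686 -0.2151  0.0773] yaw_y -8.24 z [-0.003  0.002 -1.   ] F [-0.8  0.2  0.5] open 1.001 ff 0.0
t 5.5 p [ 0.5694 -0.2156  0.0789] yaw_y -8.23 z [-0.001  0.001 -1.   ] F [ 0.4 -0.1 -0.2] open 0.997 ff 0.0
```

View pics/chk4.png

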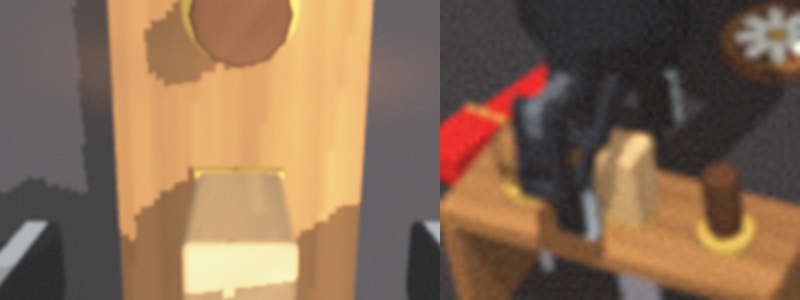

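Scene view: the fingers straddle the handle, near tip at about (222, 232) and far one at about (245, 202), and the handle lies on the midpoint. Closing now.

Request:
{"api": "arm_command", "payload": {
  "steps": [
    {"translation": [0, 0, 0], "twist": [0, 0, 0], "fingers": 0},
    {"translation": [0, 0, 0], "twist": [0, 0, 0], "fingers": -0.4},
    {"translation": [0, 0, 0], "twist": [0, 0, 0], "fingers": -1},
    {"translation": [0, 0, 0], "twist": [0, 0, 0], "fingers": -1},
    {"translation": [0, 0, 0], "twist": [0, 0, 0], "fingers": -1}
  ],
  "grip_force": 50
}}

```text
time: 6.12
eef_pos: [0.57, -0.216, 0.0803]
tcp_rot: [0.756, 0.655, 0.0, 0.001]
contact_force: [-1.4, 0.8, 3.3]
opening: 0.276
finger_force: 49.7
```

Grasped: opening 0.276 is 23.5 mm, matching the 24 mm handle. Lifting.

Request:
{"api": "arm_command", "payload": {
  "steps": [
    {"translation": [0, 0, -0.02], "twist": [0, 0, 0], "fingers": -1},
    {"translation": [0, 0, -0.07], "twist": [0, 0, 0], "fingers": -1},
    {"translation": [0, 0, -0.13], "twist": [0, 0, 0], "fingers": -1},
    {"translation": [0, 0, -0.19], "twist": [0, 0, 0], "fingers": -1},
    {"translation": [0, 0, -0.24], "twist": [0, 0, 0], "fingers": -1}
  ]
}}

```text
time: 6.75
eef_pos: [0.5697, -0.2157, 0.262]
tcp_rot: [0.756, 0.655, 0.0, 0.001]
contact_force: [0.3, 0.3, -0.8]
opening: 0.271
finger_force: 49.2
```

```bash
python3 - <<'E'
from h import *
st();cmd([.543,.169,.26],80)
E
```

```text
t 6.75 p [ 0.5697 -0.2157  0.262 ] yaw_y -8.23 z [ 0.001 -0.001 -1.   ] F [ 0.3  0.3 -0.8] open 0.271 ff 49.2
translation [0.5026, -0.1086, 0.0022] twist [0.0007, 0.0015, -1.4705]
```

Request:
{"api": "arm_command", "payload": {
  "steps": [
    {"translation": [0.05, -0.01, 0], "twist": [0, 0, -0.15], "fingers": -1},
    {"translation": [0.11, -0.024, 0], "twist": [0, 0, -0.3], "fingers": -1},
    {"translation": [0.17, -0.037, 0], "twist": [0, 0, -0.45], "fingers": -1},
    {"translation": [0.23, -0.05, 0], "twist": [0, 0, -0.6], "fingers": -1},
    {"translation": [0.29, -0.06, 0], "twist": [0, 0, -0.75], "fingers": -1}
  ]
}}

```text
time: 7.38
eef_pos: [0.5557, 0.0075, 0.2598]
tcp_rot: [0.446, 0.895, 0.0, 0.0]
contact_force: [-0.1, 0.3, -1.1]
opening: 0.276
finger_force: 49.2
```

```bash
python3 - <<'E'
from h import *
st();cmd([.543,.169,.26],80)
E
```

```text
t 7.38 p [0.5557 0.0075 0.2598] yaw_y 37.05 z [ 0.  0. -1.] F [-0.1  0.3 -1.1] open 0.276 ff 49.2
translation [0.182, 0.1163, -0.0002] twist [0.0001, 0.0, -0.7158]
```

Request:
{"api": "arm_command", "payload": {
  "steps": [
    {"translation": [0.05, 0.05, 0], "twist": [0, 0, -0.15], "fingers": -1},
    {"translation": [0.09, 0.09, 0], "twist": [0, 0, -0.3], "fingers": -1},
    {"translation": [0.12, 0.13, 0], "twist": [0, 0, -0.45], "fingers": -1},
    {"translation": [0.13, 0.16, 0], "twist": [0, 0, -0.6], "fingers": -1},
    {"translation": [0.13, 0.17, 0], "twist": [0, 0, -0.715], "fingers": -1}
  ]
}}

```text
time: 8.0
eef_pos: [0.6, 0.162, 0.2595]
tcp_rot: [0.087, 0.996, 0.0, -0.0]
contact_force: [-0.2, -0.6, -2.3]
opening: 0.278
finger_force: 49.3
```

```bash
python3 - <<'E'
from h import *
st();read_camera('top');st();a=wcam();b=read_camera('scene');np.savez('w5.npz',K=a['K'],R=a['R'],t=a['t'])
save(a,'w5.png');save(b,'s5.png')
c=lambda i:i['pixels'][...,::-1]
print(proj(a,[.543,.169,.1]))
cv2.imwrite('pics/v5.png',np.hstack([cv2.resize(c(a)[60:310,180:460],None,fx=2,fy=2,interpolation=cv2.INTER_CUBIC),cv2.resize(c(b)[190:310,350:430],None,fx=3,fy=500/120,interpolation=cv2.INTER_CUBIC)]))
E
```

```text
t 8.0 p [0.6    0.162  0.2595] yaw_y 80.02 z [-0.001  0.    -1.   ] F [-0.2 -0.6 -2.3] open 0.278 ff 49.3
t 8.05 p [0.6004 0.1618 0.2594] yaw_y 80.13 z [-0.  0. -1.] F [ 0.5 -0.3 -1.4] open 0.272 ff 49.3
[314.92968434 128.09339326]
```

View pics/v5.png

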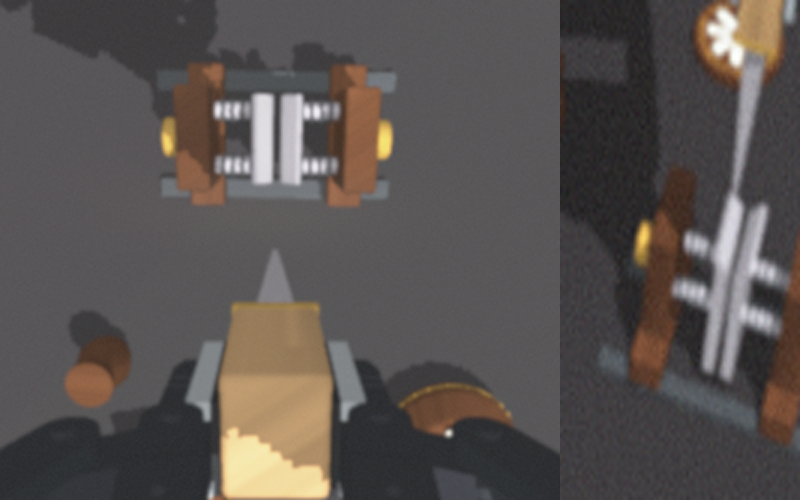

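Wrist view: the gauge hangs upright in the fingers with its blade tip at (317.5, 185). The press plates are at about (318.5, 129.5), nearly parallel to the tool. I'll measure the gap centre and yaw to sub-pixel accuracy.

```bash
python3 - <<'E'
from h import *
z=np.load('w5.npz');p={k:z[k] for k in z};im=cv2.imread('pics/w5.png');g=im.astype(float).mean(2)
print('K',p['K'][0],p['K'][1]);print('cam',ray(p,0,0)[0])
L=[]
for r in range(108,151,3):
    x=np.arange(300,338);v=g[r,300:338]
    # outer edges (threshold 140) & gap min
    up=np.where(v>130)[0]
    mid=v[12:26];w=np.clip(150-mid,0,None);gm=312+(w*np.arange(14)).sum()/max(w.sum(),1e-6)
    a=300+np.interp(130,v[:9][np.argsort(v[:9])],np.arange(9)[np.argsort(v[:9])])
    L.append((r,gm,300+up.min(),300+up.max()));
print(np.round(L,1).tolist()); print(g[129,300:338].astype(int))
L=np.array(L);f=np.polyfit(L[:,0],L[:,1],1);print('fit',f)
for r in(108,129.5,150): print(atz(p,r,np.polyval(f,r),.096))
P1,P2=atz(p,108,np.polyval(f,108),.096),atz(p,150,np.polyval(f,150),.096);d=P1-P2;print('plate x yaw',np.degrees(np.arctan2(d[1],d[0]))-90)
# blade columns
for r in range(184,212,3):
    v=g[r,300:336];print(r,v.astype(int).tolist())
E
```

```text
K [286.34651722   0.         317.35431503] [  0.         286.34651722 197.80327992]
cam [0.53544516 0.17293604 0.4378603 ]
[[108.0, 318.4, 306.0, 331.0], [111.0, 318.3, 306.0, 331.0], [114.0, 318.3, 300.0, 337.0], [117.0, 318.2, 303.0, 337.0], [120.0, 318.1, 306.0, 331.0], [123.0, 318.1, 306.0, 331.0], [126.0, 318.1, 306.0, 330.0], [129.0, 318.0, 306.0, 330.0], [132.0, 318.1, 306.0, 330.0], [135.0, 318.0, 306.0, 330.0], [138.0, 318.0, 306.0, 330.0], [141.0, 318.0, 300.0, 337.0], [144.0, 317.8, 300.0, 337.0], [147.0, 317.8, 306.0, 330.0], [150.0, 317.9, 306.0, 330.0]]
[ 66  62  63  60  69 101 148 186 210 221 223 224 224 223 220 201 145  85
  65  90 137 177 191 195 196 196 196 202 212 210 178 114  69  58  62  61
  61  60]
fit [-1.23618303e-02  3.19673849e+02]
[0.52182776 0.17664577 0.096     ]
[0.54527932 0.17227561 0.096     ]
[0.56848457 0.16795135 0.096     ]
plate x yaw 79.44410397553864
184 [90, 87, 88, 90, 90, 90, 90, 89, 88, 90, 89, 89, 90, 89, 89, 94, 100, 103, 100, 95, 89, 89, 88, 91, 89, 89, 89, 90, 88, 88, 90, 91, 90, 90, 89, 90]
187 [90, 89, 89, 89, 89, 88, 90, 90, 88, 89, 
[... 725 characters left out ...]
89, 87, 88, 89, 89]
202 [87, 88, 88, 89, 88, 89, 89, 89, 87, 90, 100, 116, 128, 131, 130, 130, 130, 130, 130, 130, 131, 130, 130, 122, 106, 92, 88, 87, 87, 87, 89, 89, 88, 87, 89, 89]
205 [88, 87, 89, 89, 89, 87, 88, 89, 89, 99, 116, 129, 131, 130, 132, 131, 130, 130, 130, 130, 131, 130, 131, 130, 122, 105, 91, 88, 88, 87, 88, 87, 90, 88, 87, 89]
208 [89, 89, 88, 88, 86, 88, 85, 89, 98, 114, 127, 131, 131, 130, 129, 131, 130, 132, 132, 132, 132, 130, 131, 130, 129, 119, 103, 91, 88, 88, 88, 88, 89, 89, 87, 88]
211 [101, 102, 100, 101, 101, 100, 101, 105, 109, 117, 120, 120, 120, 119, 119, 121, 122, 123, 122, 122, 122, 120, 118, 121, 121, 120, 114, 107, 103, 101, 103, 103, 101, 101, 102, 102]
```

```bash
python3 - <<'E'
from h import *
st();cmd([.5453,.1724,.26],79.45);cmd([.5453,.1724,.19],79.45)
E
```

```text
t 8.15 p [0.5998 0.1606 0.2594] yaw_y 79.59 z [-0.001 -0.    -1.   ] F [-0.2  0.  -2.1] open 0.276 ff 49.3
translation [0.0743, 0.0023, -0.0008] twist [-0.0003, -0.0007, 0.0023]
translation [0.0742, 0.0024, 0.0925] twist [-0.0003, -0.0007, 0.0023]
```

Request:
{"api": "arm_command", "payload": {
  "steps": [
    {"translation": [0.04, 0.002, 0], "twist": [0, 0, 0.002], "fingers": -1},
    {"translation": [0.074, 0.0024, 0], "twist": [0, 0, 0.002], "fingers": -1},
    {"translation": [0.074, 0.0024, 0.03], "twist": [0, 0, 0.002], "fingers": -1},
    {"translation": [0.074, 0.0024, 0.06], "twist": [0, 0, 0.002], "fingers": -1},
    {"translation": [0.074, 0.0024, 0.06], "twist": [0, 0, 0.002], "fingers": -1}
  ]
}}

```text
time: 8.78
eef_pos: [0.5439, 0.1714, 0.2124]
tcp_rot: [0.092, 0.996, -0.001, -0.002]
contact_force: [-0.1, -0.0, -2.4]
opening: 0.273
finger_force: 49.4
```

```bash
python3 - <<'E'
from h import *
for i in range(3):
    st();a=wcam()
np.savez('w6.npz',K=a['K'],R=a['R'],t=a['t']);save(a,'w6.png');b=read_camera('scene');save(b,'s6.png');s=st()
c=lambda i:i['pixels'][...,::-1]
P=np.array(s['eef_pos']);print('gap centre exp px wrist',proj(a,[.5453,.1723,.096]),'tip',proj(a,P+[0,0,.0197-.09]),'scene tip',proj(b,P+[0,0,.0197-.09]),'gap',proj(b,[.5453,.1723,.096]))
cv2.imwrite('pics/v6.png',np.hstack([cv2.resize(c(a)[110:310,220:420],None,fx=2.4,fy=2.4,interpolation=cv2.INTER_CUBIC),cv2.resize(c(b)[185:305,365:445],None,fx=4,fy=4,interpolation=cv2.INTER_CUBIC)]))
E
```

```text
t 8.78 p [0.5439 0.1714 0.2124] yaw_y 79.42 z [-0.005 -0.001 -1.   ] F [-0.1 -0.  -2.4] open 0.273 ff 49.4
t 8.82 p [0.545  0.1717 0.2141] yaw_y 79.44 z [-0.002 -0.    -1.   ] F [-0.6 -0.6 -0.7] open 0.274 ff 49.4
t 8.88 p [0.5459 0.1718 0.2152] yaw_y 79.46 z [ 0.001  0.    -1.   ] F [ 0.2 -0.5 -1.2] open 0.278 ff 49.4
t 8.97 p [0.5465 0.172  0.2161] yaw_y 79.5 z [ 0.002  0.    -1.   ] F [ 0.2 -0.   0.3] open 0.275 ff 49.4
gap centre exp px wrist [317.74043641 184.26570012] tip [317.77996    197.56314437] scene tip [412.69536197 229.76278767] gap [409.49602277 246.00407946]
```

View pics/v6.png

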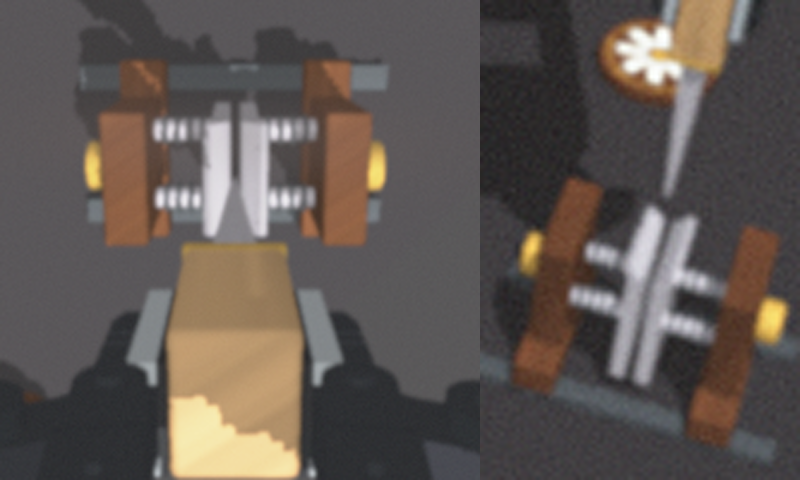

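Both views show the blade tip centred over the gap: wrist col 318, scene tip (412, 233) above the mouth. The handle edges match their predicted rows, so the gauge is upright. Descending in stages with force checks.

Request:
{"api": "arm_command", "payload": {
  "steps": [
    {"translation": [0, 0, 0.02], "twist": [0, 0, 0], "fingers": -1},
    {"translation": [0, 0, 0.04], "twist": [0, 0, 0], "fingers": -1},
    {"translation": [0, 0, 0.06], "twist": [0, 0, 0], "fingers": -1},
    {"translation": [0, 0, 0.075], "twist": [0, 0, 0], "fingers": -1},
    {"translation": [0, 0, 0.075], "twist": [0, 0, 0], "fingers": -1}
  ]
}}

```text
time: 9.6
eef_pos: [0.5448, 0.172, 0.1564]
tcp_rot: [0.091, 0.996, -0.0, -0.002]
contact_force: [0.3, -0.1, -1.5]
opening: 0.276
finger_force: 49.4
```

Request:
{"api": "arm_command", "payload": {
  "steps": [
    {"translation": [0, 0, 0.005], "twist": [0, 0, 0], "fingers": -1},
    {"translation": [0, 0, 0.01], "twist": [0, 0, 0], "fingers": -1},
    {"translation": [0, 0, 0.015], "twist": [0, 0, 0], "fingers": -1},
    {"translation": [0, 0, 0.02], "twist": [0, 0, 0], "fingers": -1}
  ]
}}

```text
time: 10.1
eef_pos: [0.5458, 0.1721, 0.1431]
tcp_rot: [0.091, 0.996, 0.0, 0.0]
contact_force: [0.3, -0.6, -1.0]
opening: 0.279
finger_force: 49.4
```

```bash
python3 - <<'E'
from h import *
F=[]
for i in range(4):
    st();read_camera('scene')
E
```

```text
t 10.1 p [0.5458 0.1721 0.1431] yaw_y 79.55 z [ 0.  0. -1.] F [ 0.3 -0.6 -1. ] open 0.279 ff 49.4
t 10.15 p [0.5454 0.1721 0.1424] yaw_y 79.54 z [-0.001 -0.    -1.   ] F [-0.7  0.  -2.7] open 0.276 ff 49.4
t 10.2 p [0.5453 0.1721 0.1426] yaw_y 79.55 z [-0.001 -0.    -1.   ] F [ 0.7  0.4 -2.2] open 0.273 ff 49.4
t 10.25 p [0.5455 0.1721 0.1429] yaw_y 79.55 z [-0.001 -0.    -1.   ] F [-0.1 -0.4 -0.9] open 0.272 ff 49.4
```

Request:
{"api": "arm_command", "payload": {
  "steps": [
    {"translation": [0, 0, 0.002], "twist": [0, 0, 0], "fingers": -1},
    {"translation": [0, 0, 0.004], "twist": [0, 0, 0], "fingers": -1},
    {"translation": [0, 0, 0.006], "twist": [0, 0, 0], "fingers": -1},
    {"translation": [0, 0, 0.008], "twist": [0, 0, 0], "fingers": -1}
  ]
}}

```text
time: 10.8
eef_pos: [0.5457, 0.1721, 0.1371]
tcp_rot: [0.091, 0.996, 0.0, -0.0]
contact_force: [0.3, -0.4, -1.8]
opening: 0.276
finger_force: 49.4
```

Request:
{"api": "arm_command", "payload": {
  "steps": [
    {"translation": [0, 0, 0.002], "twist": [0, 0, 0], "fingers": -1},
    {"translation": [0, 0, 0.004], "twist": [0, 0, 0], "fingers": -1},
    {"translation": [0, 0, 0.006], "twist": [0, 0, 0], "fingers": -1},
    {"translation": [0, 0, 0.008], "twist": [0, 0, 0], "fingers": -1}
  ]
}}

```text
time: 11.3
eef_pos: [0.5458, 0.1722, 0.1313]
tcp_rot: [0.091, 0.996, 0.0, 0.0]
contact_force: [-0.1, 0.4, -1.3]
opening: 0.273
finger_force: 49.4
```

Request:
{"api": "arm_command", "payload": {
  "steps": [
    {"translation": [0, 0, 0.002], "twist": [0, 0, 0], "fingers": -1},
    {"translation": [0, 0, 0.004], "twist": [0, 0, 0], "fingers": -1},
    {"translation": [0, 0, 0.006], "twist": [0, 0, 0], "fingers": -1},
    {"translation": [0, 0, 0.008], "twist": [0, 0, 0], "fingers": -1}
  ]
}}

```text
time: 11.8
eef_pos: [0.546, 0.1722, 0.1254]
tcp_rot: [0.091, 0.996, 0.0, 0.0]
contact_force: [0.2, 0.6, 0.4]
opening: 0.277
finger_force: 49.6
```

```bash
python3 - <<'E'
from h import *
F=[]
for i in range(5):
    s=get_state();F.append(s['contact_force']);read_camera('scene')
print(np.mean(F,0));st()
E
```

```text
[0.37087555 0.63659599 0.00340159]
t 12.05 p [0.5459 0.1721 0.1252] yaw_y 79.55 z [ 0.  0. -1.] F [ 0.5  0.5 -1. ] open 0.275 ff 49.5
```

Request:
{"api": "arm_command", "payload": {
  "steps": [
    {"translation": [0, 0, 0.002], "twist": [0, 0, 0], "fingers": -1},
    {"translation": [0, 0, 0.004], "twist": [0, 0, 0], "fingers": -1},
    {"translation": [0, 0, 0.006], "twist": [0, 0, 0], "fingers": -1},
    {"translation": [0, 0, 0.008], "twist": [0, 0, 0], "fingers": -1}
  ]
}}

```text
time: 12.55
eef_pos: [0.5459, 0.1722, 0.1194]
tcp_rot: [0.091, 0.996, 0.0, 0.0]
contact_force: [-0.4, 0.4, 1.7]
opening: 0.27
finger_force: 49.7
```

```bash
python3 - <<'E'
from h import *
F=[]
for i in range(5):
    s=get_state();F.append(s['contact_force']);read_camera('scene')
print(np.mean(F,0));st()
E
```

```text
[0.72631369 0.20005048 1.51668707]
t 12.8 p [0.5459 0.1721 0.1192] yaw_y 79.55 z [ 0.  0. -1.] F [0.3 0.1 1.5] open 0.277 ff 49.7
```

Request:
{"api": "arm_command", "payload": {
  "steps": [
    {"translation": [0, 0, 0.002], "twist": [0, 0, 0], "fingers": -1},
    {"translation": [0, 0, 0.004], "twist": [0, 0, 0], "fingers": -1},
    {"translation": [0, 0, 0.006], "twist": [0, 0, 0], "fingers": -1},
    {"translation": [0, 0, 0.008], "twist": [0, 0, 0], "fingers": -1}
  ]
}}

```text
time: 13.3
eef_pos: [0.5459, 0.1722, 0.1134]
tcp_rot: [0.091, 0.996, 0.0, 0.0]
contact_force: [-0.0, 0.3, 3.8]
opening: 0.275
finger_force: 49.9
```

```bash
python3 - <<'E'
from h import *
F=[]
for i in range(6):
    s=get_state();F.append(s['contact_force']);read_camera('scene')
print(np.mean(F,0));st()
E
```

```text
[0.47780762 0.29113768 3.02906657]
t 13.6 p [0.5459 0.1721 0.1132] yaw_y 79.55 z [ 0. -0. -1.] F [ 1.4 -0.1  2.1] open 0.271 ff 50.0
```

Request:
{"api": "arm_command", "payload": {
  "steps": [
    {"translation": [0, 0, 0.001], "twist": [0, 0, 0], "fingers": -1},
    {"translation": [0, 0, 0.002], "twist": [0, 0, 0], "fingers": -1},
    {"translation": [0, 0, 0.003], "twist": [0, 0, 0], "fingers": -1},
    {"translation": [0, 0, 0.004], "twist": [0, 0, 0], "fingers": -1},
    {"translation": [0, 0, 0.004], "twist": [0, 0, 0], "fingers": -1}
  ]
}}

```text
time: 14.22
eef_pos: [0.5458, 0.1721, 0.1102]
tcp_rot: [0.091, 0.996, 0.0, 0.0]
contact_force: [0.7, 1.0, 4.9]
opening: 0.276
finger_force: 50.0
```

```bash
python3 - <<'E'
from h import *
F=[]
for i in range(6):
    s=get_state();F.append(s['contact_force']);b=read_camera('scene')
print(np.mean(F,0));st();a=wcam()
c=lambda i:i['pixels'][...,::-1]
cv2.imwrite('pics/v9.png',np.hstack([cv2.resize(c(a)[100:300,220:420],None,fx=2.4,fy=2.4,interpolation=cv2.INTER_CUBIC),cv2.resize(c(b)[185:305,365:445],None,fx=4,fy=4,interpolation=cv2.INTER_CUBIC)]))
E
```

```text
[0.39995701 0.76553944 4.14224491]
t 14.53 p [0.5458 0.1722 0.1103] yaw_y 79.55 z [ 0.  0. -1.] F [0.9 0.2 4.7] open 0.272 ff 50.0
```

View pics/v9.png

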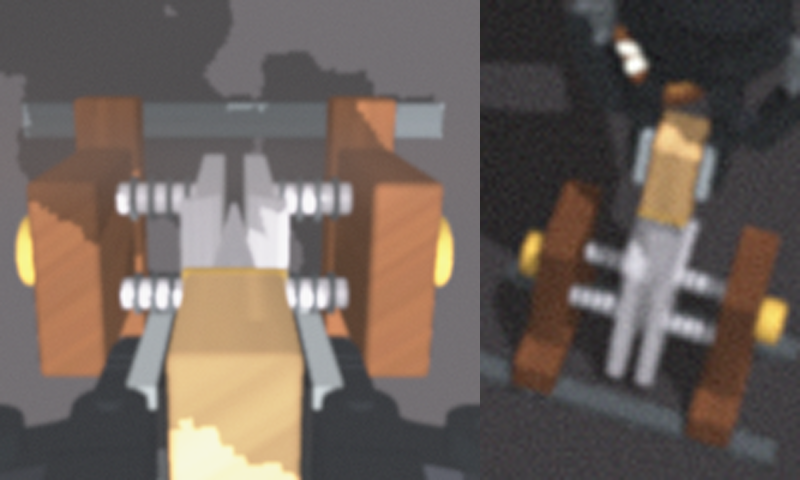

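The blade sits between both plates, upright and centred, with the handle underside about 30 mm above the lips. Drag is about 5.5 N and the lateral imbalance under 1 N. Handing in.

```bash
python3 -c "
from plant import sign_off;print(sign_off())"
```

```text
the job is handed in; nothing more can be done
None
```

I handed the job in with the taper gauge held upright between the two plates at about 5.5 N of drag, its handle about 30 mm clear; an early missed grasp briefly tilted it in its slot, and the other tools and vases were never touched.

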